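# Put the three stock cartons in their trays

### The job

Put each of the three small cartons into the shallow aluminium tray that was cut for its footprint, the one that leaves the same narrow gap all round it. Every carton must end up upright and flat on the floor of its own tray, and the brass weight and the small roll of tape that stand among them stay where they are.

Things in the scene. Friction and masses are not known exactly. Their poses are not given: they have to be found in the camera images.
- carton_wide: small closed brown cardboard carton standing on its base, 60 (its x) by 85 (its y) by 40 mm high. Origin at the centre of the underside, z up. Loose, about 0.1 kg; grip it across its x width, from above.
- carton_small: small closed blue carton standing on its base, 50 (its x) by 70 (its y) by 32 mm high. Origin at the centre of the underside, z up. Loose, about 0.1 kg; grip it across its x width, from above.
- carton_long: small closed white carton standing on its base, 45 (its x) by 90 (its y) by 45 mm high. Origin at the centre of the underside, z up. Loose, about 0.1 kg; grip it across its x width, from above.
- tray_wide: shallow open aluminium tray with a thin dark liner, fixed to the table; 76 (its x) by 101 (its y) mm inside, 82 by 107 mm outside: cut for the 60 by 85 mm carton with 8 mm of play on each side. Origin at the centre of its underside, on the table; inner floor 4 mm above it, rolled rim top 15.5 mm above it, walls 3 mm thick.
- tray_small: shallow open aluminium tray with a thin dark liner, fixed to the table; 66 (its x) by 86 (its y) mm inside, 72 by 92 mm outside: cut for the 50 by 70 mm carton with 8 mm of play on each side. Origin at the centre of its underside, on the table; inner floor 4 mm above it, rolled rim top 15.5 mm above it, walls 3 mm thick.
- tray_long: shallow open aluminium tray with a thin dark liner, fixed to the table; 61 (its x) by 106 (its y) mm inside, 67 by 112 mm outside: cut for the 45 by 90 mm carton with 8 mm of play on each side. Origin at the centre of its underside, on the table; inner floor 4 mm above it, rolled rim top 15.5 mm above it, walls 3 mm thick.
- check_weight: bystander: small brass check weight with a knob, 25 mm across, 51 mm high, standing loose among the cartons and trays; origin at the centre of its underside. (Fixed surroundings: a tall computer monitor on a stand, left of the cartons and trays and behind the front edge, y above about 0.18 m and x above about 0.45 m; keep the arm clear of it.)
- tape_small: bystander: flat cream roll of tape, 60 mm across, 19 mm high, lying loose among the cartons and trays; origin at the centre of its underside.

How it is judged:
By the outcome, as a careful person would: the job done as asked, in the order asked, and still so for the second after the job is handed in, with the robot touching nothing.
It also fails if it takes over 88 s, if anything falls off the work surface, if the arm or the gripper's body presses on something with over 40 N, if the wrist force passes 120 N, or if a joint passes its speed limit or range.

### The arm

A 6-joint arm with a two-finger parallel gripper is mounted at the origin on a cart in front of the work surface, level with it; the furniture and walls round the work are solid. World frame = base frame: x ahead of the robot, y to its left, z up, the work surface at z = 0. Lengths are in m, angles in rad, forces in N, time in s.
With the tool pointing down it reaches from about 0.375 to 0.975 m from the base axis. Payload 3.8 kg.
Tool frame: the origin (TCP) lies at the very end of the fingers, on their centre line; the grasp point (between the pads) lies 19 mm behind it; z points along the fingers, y is the direction in which the jaws open and shut (so a half turn about z gives the same grasp; the last joint's range is limited). The gripper opens to 85 mm and grips with 20 to 120 N. Pads are 22 mm wide; open, the fingers measure 114 mm over their backs; the gripper's body (76 mm by 85 mm) begins 54 mm behind the grasp point. The pads swing forward as they close: fully open they stand 13 mm farther back than shut.
Start: joints at [1.273, 0.264, 1.604, -0, 1.274, -0.037], TCP at [0.174, 0.652, 0.197] pointing down, gripper open.
Joint ranges: [-2.63, 2.63], [-0.94, 2.18], [0.31, 2.57], [-1.31, 4.45], [0, 2.66], [-2.55, 2.55]. Speed limits (rad/s): [2.57, 2.57, 3.14, 3.14, 3.14, 3.14].

### API

Orientations are given as a rotation vector (axis times angle).
In Python, from workcell import read_state, read_camera, camera_info, finish_job gives the robot as it stands. The module is installed in compiled form; this text tells all that it offers.
- The arm moves only by the tool play_rows, never from a script. Its argument "motion" is a list of rows, each a list of 5 numbers: the shift along the tool's x, y, z in units of 1000 mm (1.0 is 1000 mm), then the turn about the tool's z in units of 2 pi rad (1.0 is 2 pi rad), then the finger opening in mm, from 0 to 85.4. A call has 1 to 5 rows; each row shifts and turns the commanded pose from where the row before left it, along the tool's axes as they then stand; what a row does not reach is not made up. A row lasts 1/8 s, in which the tool goes at most 62.5 mm and 10.7 degrees, less where a joint would pass 70% of its speed; a pose out of reach is approached as far as the arm can. A call with a number of a shift or a turn outside -1 to 1 is refused whole. A call with a gripper value outside its range is refused whole. The fingers move at their own pace and stop on an object; "squeeze" is the grip in N (left out, the last holds). Time passes only in rows, so rows that do not move let the fingers close. It gives the time, the measured TCP pose, the force and the opening at its end, in the units of the state.
- read_state(): the state, without advancing time (a new reading comes with each control period).
- read_camera(name): name is "scene" or "top" or "wrist"; returns the picture (400x640x3 uint8, red, green, blue); there is no depth.
- camera_info(name): a dict with "intrinsics" (3x3 intrinsics, pixels), "pose" (4x4, takes a point from camera to world coordinates). Camera axes: x right, y down, z forward; pixel columns grow to the right and rows downward; lengths in m; the calibration is good to about 2 mm. A picture is of the moment at which its call begins: read the wrist's pose just before it. camera_info takes no time and is no camera call; for the wrist camera it gives the pose at the moment of the call.
- finish_job(): hands the job in, once; it reports no verdict.
The state is a dict: "time": time; "q": joint angles; "joint_vel": joint speeds; "joint_torque": joint torques, N m; "tool_pos": TCP position; "tcp_rot": TCP orientation; "wrist_force": force on the tool from outside, world axes, zero at the start; "torque": the same for the moment, N m; "width": opening from 0.0 (shut) to 1.0 (fully open).
Only numpy, scipy, OpenCV 4.12 (cv2) and the standard library are available. Lean on these libraries where they do the work, as an engineer would, in place of code of your own. Each camera call takes 0.05 s, during which the arm holds its last target. There are 200 camera calls.

## Working session

There is one attempt and no reset: what is moved stays moved. The work goes in short steps, Python scripts to look and compute and a tool call to move; the robot and the scene stay as the last step left them, time stands still between calls to the robot, and variables do not carry over. Pictures are saved under pics/ and viewed, about 12 in all and at most 16, crops included, and the job is handed in when it is done.

Besides the shell and the picture viewer there is one more tool, called as name([rows], argument=value, ...), one row to a line, values as JSON. play_rows: Moves the arm, as the interface text tells. Shifts and turns lie within -1 to 1; 1 stands for 1000 mm of shift or 2 pi rad of turn. Its arguments: {"type":"object","properties":{"motion":{"type":"array","items":{"type":"array","items":{"type":"number"}}},"squeeze":{"type":"number"}},"required":["motion"]}

```bash
mkdir -p pics; python3 - <<'E'
from workcell import *
import cv2,numpy as np
print({k:np.round(v,3).tolist() for k,v in read_state().items()})
for n in("top","scene"):
    i=camera_info(n);print(n,np.round(i["intrinsics"],1).tolist(),np.round(i["pose"],4).tolist())
    cv2.imwrite(f"pics/{n}0.png",read_camera(n)[:,:,::-1])
E
```

```text
{'time': 0.0, 'q': [1.273, 0.265, 1.605, -0.0, 1.274, -0.037], 'joint_vel': [0.0, 0.001, -0.001, -0.0, -0.001, -0.001], 'joint_torque': [0.0, -51.51, -36.732, -0.0, 0.012, 0.0], 'tool_pos': [0.174, 0.651, 0.195], 'tcp_rot': [-0.408, -3.115, 0.003], 'wrist_force': [-0.463, -0.074, -0.521], 'torque': [-0.03, 0.004, -0.018], 'width': 0.999}
top [[481.3, 0.0, 314.6], [0.0, 481.3, 198.5], [0.0, 0.0, 1.0]] [[0.0245, -0.9974, 0.0678, 0.4825], [-0.9991, -0.0268, -0.0329, -0.0679], [0.0347, -0.067, -0.9972, 0.9863], [0.0, 0.0, 0.0, 1.0]]
scene [[464.5, 0.0, 318.7], [0.0, 464.5, 197.9], [0.0, 0.0, 1.0]] [[-0.8418, -0.3634, 0.3992, 0.2093], [-0.5397, 0.5818, -0.6085, 0.4486], [-0.0112, -0.7277, -0.6858, 0.6141], [0.0, 0.0, 0.0, 1.0]]
```

View pics/top0.png

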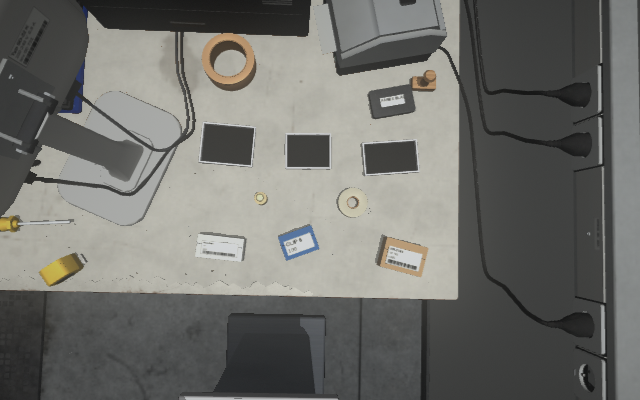

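View pics/scene0.png

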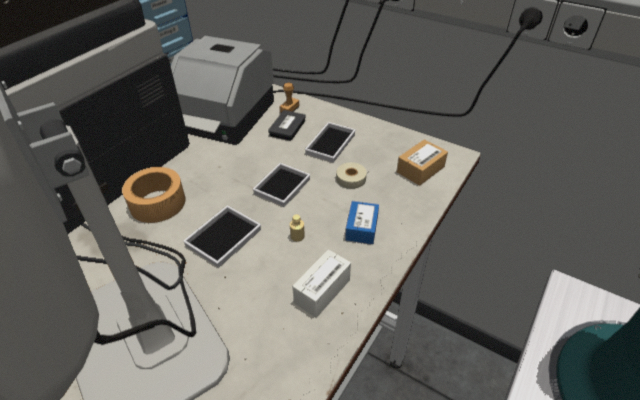

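The top view shows the cartons in front: white at (220,247), blue at (299,243), brown at (402,256). The trays behind them are wide at (228,145), small at (308,151) and long at (390,157). The weight is at (260,198) and the tape at (352,202). Next I measure them by masks.

```bash
cat >h.py <<'E'
from workcell import *
import cv2,numpy as np
from scipy.spatial.transform import Rotation as R
def cast(px,z,info):
    K,P=info["intrinsics"],info["pose"]; K=np.array(K);P=np.array(P)
    px=np.atleast_2d(np.array(px,float)); d=np.c_[px,np.ones(len(px))]@np.linalg.inv(K).T@P[:3,:3].T
    return (P[:3,3]+d*((z-P[2,3])/d[:,2])[:,None])[:,:2]
def rect(mask,z,info,near):
    cs,_=cv2.findContours(mask,cv2.RETR_EXTERNAL,cv2.CHAIN_APPROX_NONE)
    cs=[c for c in cs if cv2.contourArea(c)>60]
    c=min(cs,key=lambda c:np.linalg.norm(c.reshape(-1,2).mean(0)-near))
    h=cv2.convexHull(c).reshape(-1,2)
    (x,y),(a,b),t=cv2.minAreaRect((cast(h,z,info)*1000).astype(np.float32))
    if a<b:t+=90;a,b=b,a
    return round(x,1),round(y,1),round(a,1),round(b,1),round((t-90+90)%180-90,1) # angle of x axis from world x(deg)
def toT(s,target,ang=None):
    "tool-frame shift mm & turn deg to world target (m), world angle of tool y(deg)"
    M=R.from_rotvec(s["tcp_rot"]).as_matrix(); d=M.T@(np.array(target)-s["tool_pos"])
    y=np.degrees(np.arctan2(M[1,1],M[0,1])); out=[np.round(d*1000,1)]
    if ang is not None:
        t=-((ang-y+90)%180-90); out.append((round(t,1),round(t/360,4)))
    return out,round(y,1)
E
python3 - <<'E'
from h import *
im=read_camera("top");i=camera_info("top");hsv=cv2.cvtColor(im,cv2.COLOR_RGB2HSV)
dark=(hsv[...,2]<75).astype(np.uint8)*255
for n,p in dict(wide=(228,145),small=(308,151),long=(390,157)).items(): print("tray",n,rect(dark,.006,i,p))
print("blue",rect(cv2.inRange(hsv,(100,90,40),(125,255,255)),.032,i,(299,243)))
m=cv2.inRange(hsv,(5,60,40),(25,255,255))
print("brown",rect(m,.04,i,(402,256)))
print("tape",rect(cv2.inRange(hsv,(15,40,150),(30,120,255)),.019,i,(352,202)))
w=cv2.inRange(hsv,(0,0,215),(180,40,255));print("white",rect(w,.045,i,(220,247)))
cv2.imwrite("pics/c.png",cv2.resize(im[180:290,180:440,::-1],None,fx=3,fy=3,interpolation=cv2.INTER_CUBIC))
print(cast([(260,198),(352,202)],.02,i))
E
```

```text
tray wide (655.7, 81.2, 99.3, 74.0, -3.6)
tray small (646.7, -84.4, 82.4, 62.3, 1.6)
tray long (639.2, -254.4, 102.9, 59.3, 5.5)
blue (459.6, -69.3, 68.0, 48.6, 21.1)
brown (437.1, -277.0, 84.9, 59.6, -13.5)
tape (435.6, -282.4, 86.8, 60.9, -13.6)Traceback (most recent call last):
  File "<stdin>", line 9, in <module>
  File "h.py", line 11, in rect
    c=min(cs,key=lambda c:np.linalg.norm(c.reshape(-1,2).mean(0)-near))
ValueError: min() iterable argument is empty
```

```bash
python3 - <<'E'
from h import *
im=read_camera("top");i=camera_info("top");hsv=cv2.cvtColor(im,cv2.COLOR_RGB2HSV)
print(hsv[232:262:3,220].tolist());print(hsv[247,190:250:4].tolist())
for s,t in ((22,150),(14,150),(14,180)):
    w=cv2.inRange(hsv,(0,0,t),(180,s,255));w=cv2.morphologyEx(w,cv2.MORPH_OPEN,np.ones((5,5)))
    print("white",rect(w,.045,i,(220,247)))
print(cast([(260,198),(352,202)],.02,i))
cv2.imwrite("pics/c.png",cv2.resize(im[180:290,180:440,::-1],None,fx=3,fy=3,interpolation=cv2.INTER_CUBIC))
s=read_state();print(toT(s,[.32,.3,.25],0)); print(toT(s,[.437,0,.25],0))
E
```

```text
[[30, 14, 186], [30, 9, 114], [48, 6, 211], [45, 5, 210], [90, 2, 211], [90, 4, 211], [100, 4, 211], [38, 8, 128], [50, 4, 209], [36, 6, 199]]
[[27, 15, 183], [27, 14, 183], [48, 6, 210], [90, 2, 209], [100, 4, 211], [100, 4, 211], [90, 4, 211], [98, 5, 212], [90, 4, 210], [90, 2, 211], [100, 4, 212], [100, 4, 212], [40, 4, 173], [80, 4, 206], [24, 14, 181]]
white (653.2, 58.7, 882.6, 590.8, -0.1)
white (446.1, 84.0, 90.9, 45.6, -5.0)
white (447.4, 83.9, 89.2, 43.4, -4.4)
[[ 0.54621403  0.00984489]
 [ 0.54310007 -0.17538546]]
([array([-231.9, -302.2,  -53.9]), (np.float64(75.1), np.float64(0.2085))], np.float64(75.1))
([array([-422.2, -561.9,  -53.5]), (np.float64(75.1), np.float64(0.2085))], np.float64(75.1))
```

View pics/c.png

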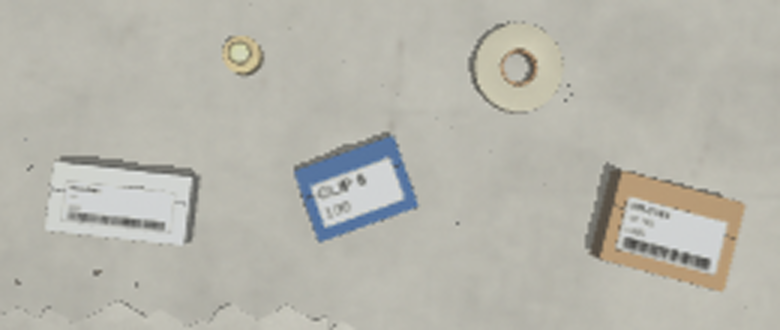

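play_rows([
  [-0.036, -0.047, -0.01, 0, 85],
  [-0.036, -0.047, -0.01, 0, 85],
  [-0.036, -0.047, -0.01, 0, 85],
  [-0.036, -0.047, -0.01, 0, 85],
  [-0.036, -0.047, -0.01, 0, 85],
], squeeze=30)

```text
time: 0.82
tool_pos: [0.2877, 0.3769, 0.2468]
tcp_rot: [0.408, 3.115, 0.0]
wrist_force: [1.5, 0.2, 0.6]
width: 0.995
```

play_rows([
  [-0.04, -0.04, 0, 0, 85],
  [-0.015, -0.02, 0, 0.029, 85],
  [0, 0, 0, 0.029, 85],
  [0, 0, 0, 0.029, 85],
  [0, 0, 0, 0.029, 85],
])

```text
time: 1.45
tool_pos: [0.325, 0.3062, 0.2465]
tcp_rot: [-1.501, -2.76, 0.0]
wrist_force: [0.2, 0.0, 0.3]
width: 0.997
```

play_rows([
  [0, 0, 0, 0.029, 85],
  [0, 0, 0, 0.029, 85],
  [0, 0, 0, 0.029, 85],
  [0, 0, 0, 0.018, 85],
  [0, 0, 0, 0, 85],
])

```text
time: 2.08
tool_pos: [0.3249, 0.3064, 0.2465]
tcp_rot: [-2.306, -2.134, 0.0]
wrist_force: [-0.0, 0.5, -0.4]
width: 0.993
```

```bash
python3 - <<'E'
from h import *
s=read_state();print(s["tool_pos"],s["q"],s["time"],toT(s,[.447,.084,.15],-4.5))
i=camera_info("top");print(cast([(404.1,257)],.04,i))
E
```

```text
[0.32489814 0.30644312 0.24645395] [ 7.00394394e-01 -2.09566321e-01  1.99821967e+00 -9.96064068e-07
  1.35314338e+00  7.77694899e-01] 2.075 ([array([-212.3,  138.9,   96.5]), (np.float64(0.1), np.float64(0.0002))], np.float64(-4.4))
[[ 0.43613977 -0.27811553]]
```

play_rows([
  [-0.0425, 0.028, 0, 0, 85],
  [-0.0425, 0.028, 0, 0, 85],
  [-0.0425, 0.028, 0, 0, 85],
  [-0.0425, 0.028, 0, 0, 85],
  [-0.0425, 0.028, 0, 0, 85],
])

```text
time: 2.7
tool_pos: [0.4485, 0.0822, 0.2467]
tcp_rot: [2.304, 2.135, 0.001]
wrist_force: [0.2, 1.1, -0.0]
width: 0.996
```

play_rows([
  [0, 0, 0, 0, 85],
])

```text
time: 2.82
tool_pos: [0.449, 0.081, 0.2465]
tcp_rot: [2.31, 2.129, -0.001]
wrist_force: [0.2, 0.4, 0.5]
width: 0.994
```

```bash
cat >>h.py <<'E'
def white(hsv,t=195):
    return cv2.morphologyEx(cv2.inRange(hsv,(0,0,t),(180,12,255)),cv2.MORPH_OPEN,np.ones((5,5)))
E
python3 - <<'E'
from h import *
s=read_state();i=camera_info("wrist");im=read_camera("wrist");cv2.imwrite("pics/w1.png",im[:,:,::-1])
print(s["tool_pos"],np.round(i["pose"],3).tolist(),np.round(i["intrinsics"],0).tolist());print(toT(s,[.447,.084,.03],-4.5))
E
```

```text
[0.44901106 0.08098363 0.24650346] [[0.997, -0.077, -0.025, 0.455], [-0.081, -0.948, -0.309, 0.161], [-0.0, 0.31, -0.951, 0.424], [0.0, 0.0, 0.0, 1.0]] [[333.0, 0.0, 316.0], [0.0, 333.0, 198.0], [0.0, 0.0, 1.0]]
([array([  3. ,  -2.3, 216.5]), (np.float64(-0.2), np.float64(-0.0005))], np.float64(-4.7))
```

View pics/w1.png

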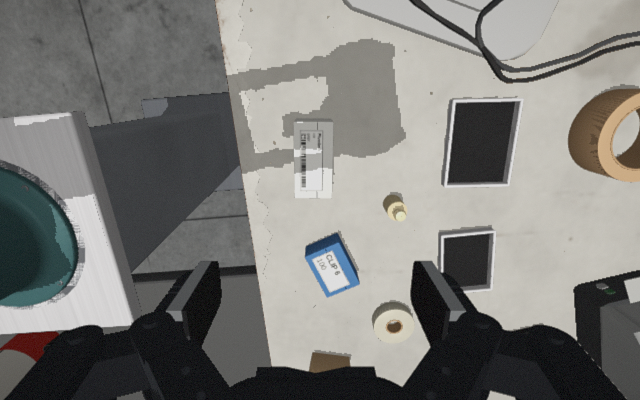

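The wrist view shows the white carton at (314,158), midway between the fingertips. The wide tray is at (481,142), the small tray at (467,260) and the blue carton at (332,265). I'll cross-check these positions against the top camera.

```bash
python3 - <<'E'
from h import *
i=camera_info("wrist");im=cv2.imread("pics/w1.png");hsv=cv2.cvtColor(im,cv2.COLOR_BGR2HSV)
dark=(hsv[...,2]<75).astype(np.uint8)*255
print("wide",rect(dark,.005,i,(481,142)),"small",rect(dark,.005,i,(467,260)))
print("blue",rect(cv2.inRange(hsv,(100,90,130),(125,255,255)),.032,i,(332,265)))
print("white approx",cast([(296,122),(333,122),(333,197),(296,197),(314,159)],.045,i).round(3).tolist())
E
```

```text
wide (654.7, 82.1, 99.7, 70.8, -3.3) small (654.7, 82.1, 99.7, 70.8, -3.3)
blue (457.9, -66.9, 68.7, 48.9, 20.9)
white approx [[0.43, 0.13], [0.471, 0.127], [0.465, 0.039], [0.421, 0.043], [0.446, 0.087]]
```

play_rows([
  [0.004, -0.002, 0.05, 0, 85],
  [0, 0, 0.06, 0, 85],
  [0, 0, 0.06, 0, 85],
  [0, 0, 0.04, 0, 85],
  [0, 0, 0.016, 0, 85],
])

```text
time: 3.5
tool_pos: [0.4432, 0.0888, 0.018]
tcp_rot: [-2.302, -2.133, 0.006]
wrist_force: [0.2, 0.6, 0.2]
width: 0.998
```

play_rows([
  [0, 0, 0, 0, 85],
  [0, 0, 0, 0, 60],
  [0, 0, 0, 0, 35],
  [0, 0, 0, 0, 35],
  [0, 0, 0, 0, 35],
])

```text
time: 4.12
tool_pos: [0.4467, 0.0879, 0.0212]
tcp_rot: [2.307, 2.132, 0.001]
wrist_force: [0.3, -0.7, -1.1]
width: 0.41
```

play_rows([
  [0, 0, 0, 0, 35],
  [0, 0, -0.015, 0, 35],
  [0, 0, -0.05, 0, 35],
  [0, 0, -0.055, 0, 35],
  [0, 0, 0, 0, 35],
])

```text
time: 4.75
tool_pos: [0.4511, 0.0885, 0.1472]
tcp_rot: [2.302, 2.128, 0.016]
wrist_force: [0.1, -0.4, -0.5]
width: 0.407
```

```bash
python3 - <<'E'
from h import *
s=read_state();i=camera_info("scene");im=read_camera("scene");cv2.imwrite("pics/s1.png",im[:,:,::-1])
print(s["tool_pos"],s["q"]);print(toT(s,[.639,-.2545,.14],5.5))
E
```

```text
[0.45106258 0.08854539 0.14721336] [ 1.39633063e-01 -1.23108613e-01  2.11039795e+00  1.38350473e-05
  1.14217536e+00  2.18250224e-01]
([array([-327.2,  214.2,    8.9]), (np.float64(-10.0), np.float64(-0.0278))], np.float64(-4.5))
```

View pics/s1.png

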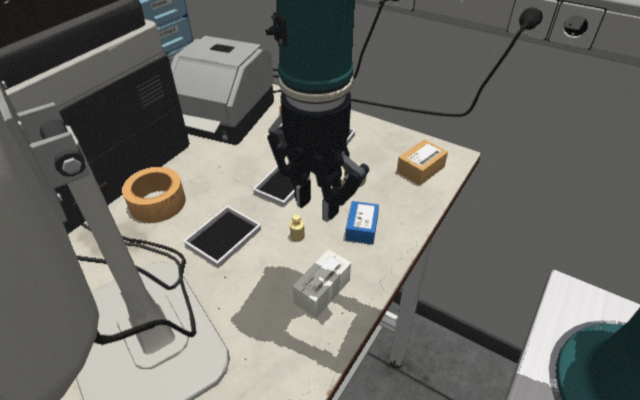

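The scene view shows the white carton still on the table at (322,283), with the raised gripper's tips at about (318,210). The grasp closed on nothing, so I check the geometry.

```bash
python3 - <<'E'
from h import *
i=camera_info("scene");P=np.linalg.inv(i["pose"]);K=np.array(i["intrinsics"])
def pj(p):
    c=K@(P@np.r_[p,1])[:3];return (c[:2]/c[2]).round(0).tolist()
s=read_state()
print("tcp",pj(s["tool_pos"]),"exp carton",pj([.447,.085,.045]),pj([.447,.085,0]))
print("scene cast carton top",cast([(322,272)],.045,i))
im=read_camera("top");j=camera_info("top");hsv=cv2.cvtColor(im,cv2.COLOR_RGB2HSV)
cv2.imwrite("pics/t2.png",np.hstack([cv2.resize(im[180:290,170:330,::-1],None,fx=2.4,fy=2.4),cv2.resize(read_camera("wrist")[:,:,::-1],(422,264))]))
E
```

```text
tcp [317.0, 231.0] exp carton [320.0, 274.0] [321.0, 292.0]
scene cast carton top [[0.44716565 0.07997989]]
```

View pics/t2.png

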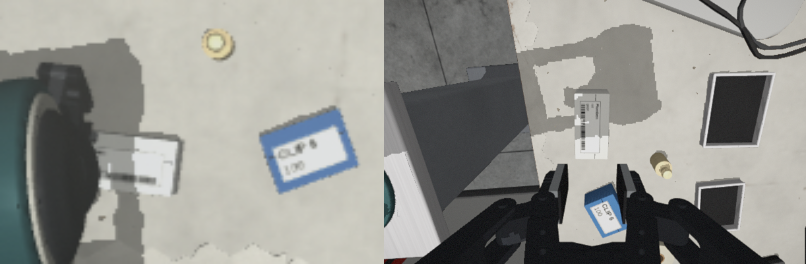

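The visible fingertips don't match the stated TCP. They seem to lie several cm behind it. I triangulate them from the scene and wrist views.

```bash
python3 - <<'E'
from h import *
s=read_state();a=read_camera("scene");b=read_camera("wrist")
cv2.imwrite("pics/t3.png",np.hstack([cv2.resize(a[120:240,250:390,::-1],(490,420))[:, :390],cv2.resize(b[200:400,220:440,::-1],(400,420))]))
def ray(i,p):
    K,P=np.array(i["intrinsics"]),np.array(i["pose"]);d=P[:3,:3]@np.linalg.inv(K)@np.r_[p,1];return P[:3,3],d/np.linalg.norm(d)
def tri(p,q):
    o,d=ray(camera_info("scene"),p);o2,e=ray(camera_info("wrist"),q)
    t=np.linalg.lstsq(np.c_[d,-e],o2-o,rcond=None)[0];x,y=o+t[0]*d,o2+t[1]*e;return ((x+y)/2).round(4),np.linalg.norm(x-y).round(4)
print(s["tool_pos"],tri((319,211),(321,250)),tri((305,205),(267,250)),tri((330,216),(376,250)))
E
```

```text
[0.44583414 0.08779447 0.14056313] (array([0.4455, 0.0964, 0.1868]), np.float64(0.0107)) (array([0.4357, 0.1302, 0.2369]), np.float64(0.0039)) (array([0.4721, 0.0482, 0.1165]), np.float64(0.0354))
```

View pics/t3.png

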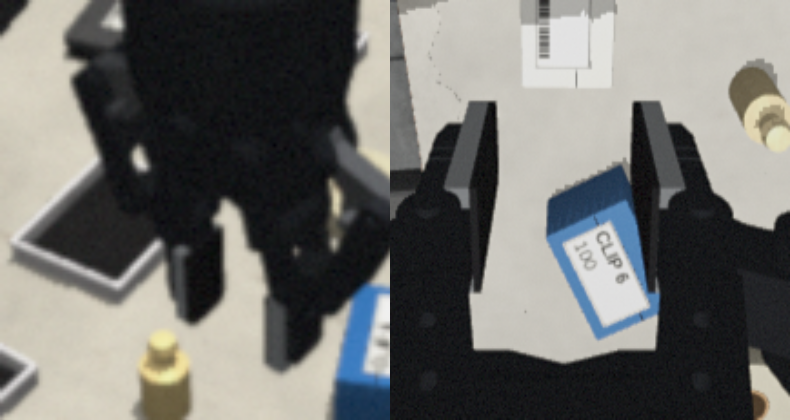

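The crops put the fingertip ends at scene (304,212) and (331,226) and at wrist (279,248) and (353,248). Both give tips about 30 to 35 mm above the reported TCP height, while x and y agree. I go down lower step by step, watching the force.

play_rows([
  [-0.003, 0.001, 0, 0, 85],
  [0, 0, 0.03, 0, 85],
  [0, 0, 0.06, 0, 85],
  [0, 0, 0.03, 0, 85],
  [0, 0, 0.01, 0, 85],
])

```text
time: 5.62
tool_pos: [0.444, 0.0842, 0.0076]
tcp_rot: [-2.305, -2.13, 0.008]
wrist_force: [-0.5, -0.1, 0.4]
width: 0.998
```

play_rows([
  [0, 0, 0.005, 0, 85],
  [0, 0, 0.005, 0, 85],
  [0, 0, 0.003, 0, 85],
  [0, 0, 0.003, 0, 85],
  [0, 0, 0, 0, 85],
])

```text
time: 6.25
tool_pos: [0.4471, 0.0848, -0.0053]
tcp_rot: [2.307, 2.132, 0.0]
wrist_force: [-0.4, 0.3, 1.4]
width: 0.993
```

play_rows([
  [0, 0, 0, 0, 60],
  [0, 0, 0, 0, 35],
  [0, 0, 0, 0, 35],
  [0, 0, 0, 0, 35],
  [0, 0, 0, 0, 35],
])

```text
time: 6.88
tool_pos: [0.4474, 0.0848, -0.0051]
tcp_rot: [2.307, 2.132, 0.001]
wrist_force: [0.6, -0.1, 2.2]
width: 0.519
```

Gripped: width 0.519 is about 44 mm. Lifting and checking next.

play_rows([
  [0, 0, -0.015, 0, 35],
  [0, 0, -0.04, 0, 35],
  [0, 0, -0.045, 0, 35],
  [0, 0, -0.03, 0, 35],
  [0, 0, 0, 0, 35],
])

```text
time: 7.5
tool_pos: [0.4495, 0.0852, 0.1281]
tcp_rot: [2.304, 2.13, 0.009]
wrist_force: [0.4, 0.3, -1.3]
width: 0.518
```

```bash
python3 - <<'E'
from h import *
s=read_state();a=read_camera("scene");b=read_camera("wrist")
cv2.imwrite("pics/t4.png",np.hstack([cv2.resize(a[110:310,230:430,::-1],(400,400)),cv2.resize(b[150:350,220:420,::-1],(400,400))]))
print(s["tool_pos"],s["width"],s["wrist_force"]);print(toT(s,[.639,-.2535,.125],5.5))
E
```

```text
[0.44951263 0.08515492 0.12812309] 0.5176538481963235 [ 0.41750953  0.34925136 -1.30955882]
([array([-322.8,  215.4,    4.1]), (np.float64(-10.0), np.float64(-0.0278))], np.float64(-4.5))
```

View pics/t4.png

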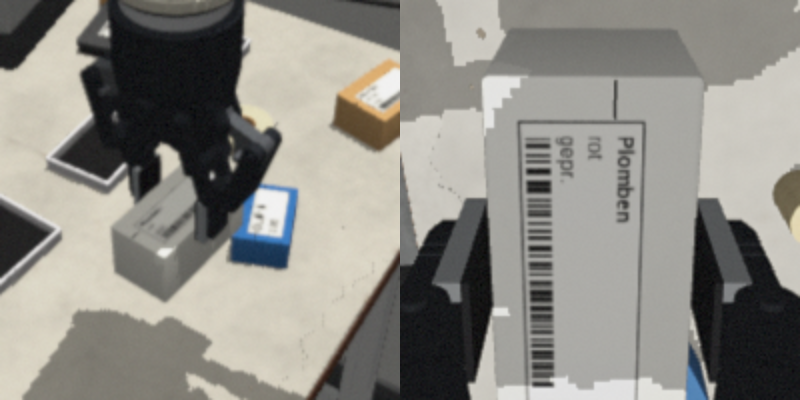

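The carton is held level between the pads. I carry it to the long tray.

play_rows([
  [0, 0, 0, -0.0278, 35],
  [-0.03, 0.013, 0, 0, 35],
  [-0.045, 0.02, 0, 0, 35],
  [-0.05, 0.022, 0, 0, 35],
  [-0.05, 0.022, 0, 0, 35],
])

```text
time: 8.22
tool_pos: [0.5393, -0.083, 0.1221]
tcp_rot: [-2.109, -2.323, 0.003]
wrist_force: [0.8, 1.1, -1.4]
width: 0.52
```

play_rows([
  [-0.05, 0.022, 0, 0, 35],
  [-0.05, 0.022, 0, 0, 35],
  [-0.045, 0.02, 0, 0, 35],
  [-0.035, 0.015, 0, 0, 35],
  [0, 0, 0, 0, 35],
])

```text
time: 8.85
tool_pos: [0.6356, -0.2557, 0.1213]
tcp_rot: [-2.113, -2.32, 0.003]
wrist_force: [-0.8, 0.5, -1.1]
width: 0.516
```

play_rows([
  [0, 0, 0.02, 0, 35],
  [0, 0, 0.03, 0, 35],
  [0, 0, 0, 0, 35],
  [0, 0, 0, 0, 35],
])

```text
time: 9.35
tool_pos: [0.6357, -0.2525, 0.074]
tcp_rot: [-2.11, -2.326, 0.001]
wrist_force: [0.3, -0.8, -1.0]
width: 0.521
```

```bash
python3 - <<'E'
from h import *
s=read_state();b=read_camera("wrist");a=read_camera("top")
cv2.imwrite("pics/t5.png",np.hstack([cv2.resize(b[:,:,::-1],(560,350)),cv2.resize(a[110:210,340:440,::-1],(240,350))]))
print(s["tool_pos"],s["width"],s["wrist_force"]);print(toT(s,[.639,-.2540,-.001],5.5))
E
```

```text
[ 0.63574291 -0.25249809  0.07404603] 0.5213705526687169 [ 0.26029391 -0.83421204 -1.00704596]
([array([-1.9,  3.2, 75. ]), (np.float64(0.1), np.float64(0.0002))], np.float64(5.6))
```

View pics/t5.png

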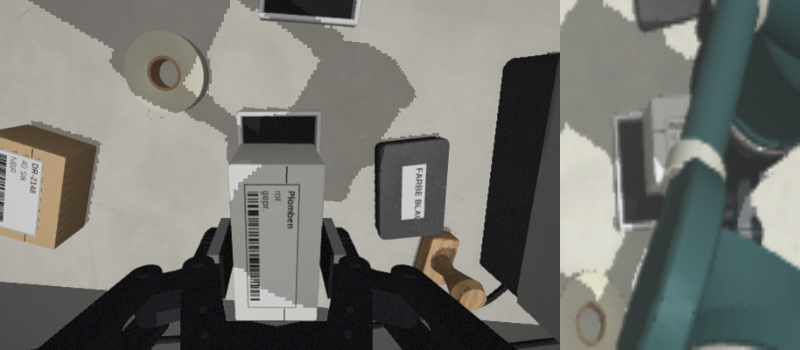

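The wrist view shows the white carton lined up over the long tray, whose far end is at (278,128). I correct by 3 mm, lower and release.

play_rows([
  [-0.002, 0.003, 0.02, 0, 35],
  [0, 0, 0.03, 0, 35],
  [0, 0, 0.015, 0, 35],
  [0, 0, 0.005, 0, 35],
  [0, 0, 0.004, 0, 35],
])

```text
time: 10.07
tool_pos: [0.6401, -0.2556, 0.0008]
tcp_rot: [2.112, 2.325, 0.001]
wrist_force: [-0.6, -0.1, -0.7]
width: 0.52
```

play_rows([
  [0, 0, 0, 0, 35],
  [0, 0, 0, 0, 35],
  [0, 0, 0, 0, 55],
  [0, 0, 0, 0, 70],
  [0, 0, 0, 0, 70],
])

```text
time: 10.7
tool_pos: [0.6397, -0.2554, 0.0009]
tcp_rot: [2.112, 2.325, 0.0]
wrist_force: [0.2, 0.2, 0.4]
width: 0.819
```

play_rows([
  [0, 0, -0.01, 0, 70],
  [0, 0, -0.04, 0, 70],
  [0, 0, -0.05, 0, 85],
  [0, 0, -0.03, 0, 85],
  [0, 0, 0, 0, 85],
])

```text
time: 11.32
tool_pos: [0.6424, -0.2566, 0.1358]
tcp_rot: [2.107, 2.32, 0.004]
wrist_force: [-0.0, 0.1, 1.0]
width: 0.997
```

```bash
python3 - <<'E'
from h import *
s=read_state();cv2.imwrite("pics/w6.png",read_camera("wrist")[:,:,::-1])
print(s["tool_pos"],s["q"]);print(toT(s,[.437,-.279,.11],-13.5))
E
```

```text
[ 0.64243873 -0.25658402  0.13582509] [-4.15986784e-01  3.29272868e-01  1.63444109e+00  7.97737476e-06
  1.16935597e+00 -5.12041948e-01]
([array([  -2.5, -206.8,   24.3]), (np.float64(19.0), np.float64(0.0528))], np.float64(5.5))
```

View pics/w6.png

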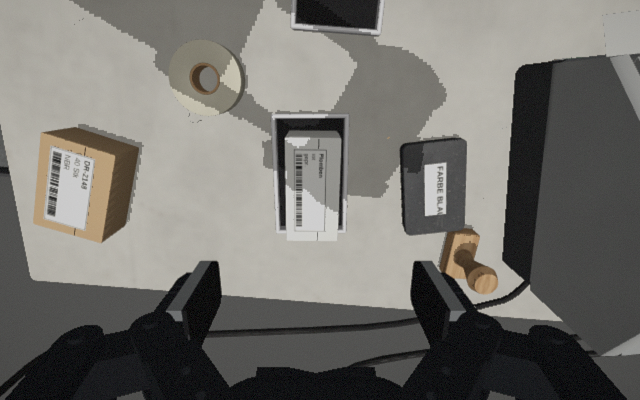

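The wrist view shows the white carton inside the long tray at (312,185), with a dark gap around it. Next is the brown carton.

play_rows([
  [0, 0, 0, 0.0264, 85],
  [0, 0, 0, 0.0264, 85],
  [-0.017, -0.048, 0, 0, 85],
  [-0.018, -0.049, 0, 0, 85],
  [-0.018, -0.049, 0, 0, 85],
])

```text
time: 12.0
tool_pos: [0.4823, -0.2719, 0.1281]
tcp_rot: [-2.464, -1.943, 0.003]
wrist_force: [0.3, -0.8, 0.2]
width: 0.997
```

play_rows([
  [-0.017, -0.048, 0, 0, 85],
  [0, 0, 0, 0, 85],
  [0, 0, 0, 0, 85],
])

```text
time: 12.38
tool_pos: [0.4344, -0.2779, 0.1297]
tcp_rot: [-2.467, -1.943, -0.0]
wrist_force: [-0.0, -0.3, 0.3]
width: 0.996
```

```bash
python3 - <<'E'
from h import *
s=read_state();i=camera_info("wrist");im=read_camera("wrist");cv2.imwrite("pics/w7.png",im[:,:,::-1])
hsv=cv2.cvtColor(im,cv2.COLOR_RGB2HSV);print(rect(cv2.inRange(hsv,(5,60,150),(25,255,255)),.04,i,(315,200)))
j=camera_info("top");ht=cv2.cvtColor(read_camera("top"),cv2.COLOR_RGB2HSV)
print(s["tool_pos"]);print(toT(s,[.437,-.279,-.010],-13.5))
E
```

```text
(420.4, -290.9, 51.8, 34.3, -13.1)
[ 0.43441935 -0.27785607  0.1297373 ]
([array([ -0.6,   2.9, 139.7]), (np.float64(-0.0), np.float64(-0.0001))], np.float64(-13.5))
```

View pics/w7.png

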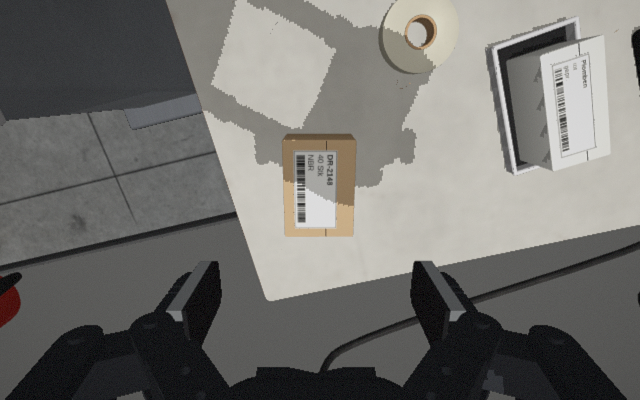

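```bash
python3 - <<'E'
from h import *
s=read_state();i=camera_info("wrist");c=cast([(284,140),(356,140),(354,236),(285,236)],.04,i);print(c.round(3).tolist(),c.mean(0))
print(toT(s,[*c.mean(0),-.008],-13.5))
E
```

```text
[[0.42, -0.231], [0.476, -0.245], [0.458, -0.327], [0.399, -0.313]] [ 0.43835735 -0.27879611]
([array([-1.000e-01,  2.900e+00,  1.383e+02]), (np.float64(0.0), np.float64(0.0001))], np.float64(-13.5))
```

play_rows([
  [0, 0.003, 0.03, 0, 85],
  [0, 0, 0.05, 0, 85],
  [0, 0, 0.035, 0, 85],
  [0, 0, 0.015, 0, 85],
  [0, 0, 0.007, 0, 85],
])

```text
time: 13.1
tool_pos: [0.4381, -0.2786, -0.007]
tcp_rot: [-2.466, -1.945, 0.0]
wrist_force: [-0.7, -0.3, -0.3]
width: 1.0
```

play_rows([
  [0, 0, 0, 0, 85],
  [0, 0, 0, 0, 65],
  [0, 0, 0, 0, 50],
  [0, 0, 0, 0, 50],
  [0, 0, 0, 0, 50],
])

```text
time: 13.72
tool_pos: [0.4385, -0.2796, -0.0047]
tcp_rot: [2.465, 1.943, 0.001]
wrist_force: [-1.3, 0.8, 6.5]
width: 0.691
```

```bash
python3 - <<'E'
from h import *
s=read_state();print(s["tool_pos"],s["width"]*85.4,s["wrist_force"]);print(toT(s,[.655,.0815,.125],-3.5))
E
```

```text
[ 0.43852198 -0.27960573 -0.00471499] 58.984159606489186 [-1.33050444  0.7830076   6.450034  ]
([array([ 401.6,  126.5, -129.8]), (np.float64(-10.0), np.float64(-0.0278))], np.float64(-13.5))
```

play_rows([
  [0, 0, -0.015, 0, 50],
  [0, 0, -0.04, 0, 50],
  [0, 0, -0.045, 0, 50],
  [0, 0, -0.03, 0, 50],
  [0, 0, 0, -0.0278, 50],
])

```text
time: 14.35
tool_pos: [0.4399, -0.2805, 0.1284]
tcp_rot: [2.278, 2.152, 0.003]
wrist_force: [-0.7, 0.0, -0.6]
width: 0.692
```

play_rows([
  [0.035, 0.018, 0, 0, 50],
  [0.05, 0.026, 0, 0, 50],
  [0.05, 0.026, 0, 0, 50],
  [0.05, 0.026, 0, 0, 50],
  [0.05, 0.026, 0, 0, 50],
])

```text
time: 14.98
tool_pos: [0.5743, -0.0501, 0.1246]
tcp_rot: [2.287, 2.152, 0.001]
wrist_force: [-0.2, -0.8, -0.6]
width: 0.684
```

play_rows([
  [0.05, 0.026, 0, 0, 50],
  [0.045, 0.024, 0, 0, 50],
  [0.025, 0.013, 0, 0, 50],
  [0.015, 0.007, 0, 0, 50],
  [0, 0, 0, 0, 50],
])

```text
time: 15.6
tool_pos: [0.6515, 0.0788, 0.1236]
tcp_rot: [-2.287, -2.153, 0.001]
wrist_force: [-1.0, -0.6, -2.3]
width: 0.691
```

play_rows([
  [0, 0, 0, 0, 50],
  [0, 0, 0.02, 0, 50],
  [0, 0, 0.03, 0, 50],
  [0, 0, 0, 0, 50],
  [0, 0, 0, 0, 50],
])

```text
time: 16.23
tool_pos: [0.6514, 0.0783, 0.0734]
tcp_rot: [-2.289, -2.152, 0.001]
wrist_force: [0.1, -0.2, -0.6]
width: 0.689
```

```bash
python3 - <<'E'
from h import *
s=read_state();cv2.imwrite("pics/w8.png",np.hstack([cv2.resize(read_camera("wrist")[:,:,::-1],(400,250)),cv2.resize(read_camera("scene")[:,:,::-1],(400,250))]))
print(s["tool_pos"],s["width"]*85.4,s["wrist_force"]);print(toT(s,[.655,.0815,-.001],-3.5))
E
```

```text
[0.65142926 0.0782705  0.07341023] 58.86403445693306 [ 0.05329492 -0.18435423 -0.61204042]
([array([ 3.5,  3.4, 74.4]), (np.float64(-0.0), np.float64(-0.0001))], np.float64(-3.5))
```

View pics/w8.png

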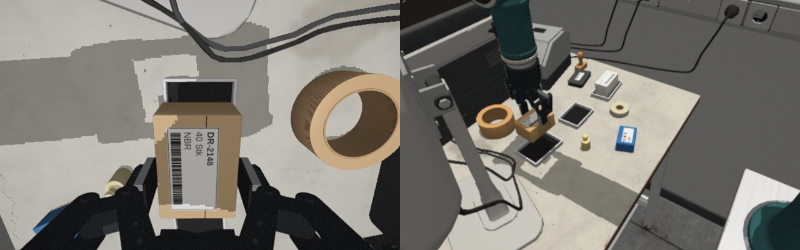

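The brown carton is held level over the wide tray, whose far end is at (200,90) in the wrist half. The white carton sits in its tray. Correct, lower and release.

play_rows([
  [0.0035, 0.0035, 0.02, 0, 50],
  [0, 0, 0.03, 0, 50],
  [0, 0, 0.015, 0, 50],
  [0, 0, 0.005, 0, 50],
  [0, 0, 0.005, 0, 50],
])

```text
time: 16.95
tool_pos: [0.656, 0.0823, -0.0008]
tcp_rot: [2.288, 2.152, 0.001]
wrist_force: [-9.0, -0.2, 23.1]
width: 0.687
```

play_rows([
  [0, 0, 0, 0, 50],
  [0, 0, 0, 0, 50],
  [0, 0, 0, 0, 66],
  [0, 0, 0, 0, 80],
  [0, 0, 0, 0, 80],
])

```text
time: 17.58
tool_pos: [0.6556, 0.0821, -0.0012]
tcp_rot: [2.288, 2.152, 0.001]
wrist_force: [0.3, -0.1, 0.7]
width: 0.933
```

play_rows([
  [0, 0, -0.01, 0, 80],
  [0, 0, -0.04, 0, 80],
  [0, 0, -0.05, 0, 85],
  [0, 0, -0.04, 0, 85],
  [0, 0, 0, 0, 85],
])

```text
time: 18.2
tool_pos: [0.6593, 0.0825, 0.1451]
tcp_rot: [2.283, 2.148, 0.013]
wrist_force: [0.4, -0.1, -0.6]
width: 0.991
```

```bash
python3 - <<'E'
from h import *
s=read_state();cv2.imwrite("pics/w9.png",np.hstack([cv2.resize(read_camera("wrist")[:,:,::-1],(400,250)),cv2.resize(read_camera("scene")[:,:,::-1],(400,250))]))
print(s["tool_pos"]);print(toT(s,[.459,-.068,.14],21))
E
```

```text
[0.65930892 0.08247899 0.14510939]
([array([-162.4, -190.8,    2.9]), (np.float64(-24.5), np.float64(-0.068))], np.float64(-3.5))
```

View pics/w9.png

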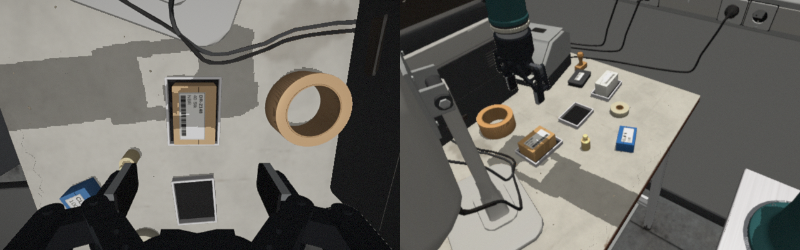

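The brown carton sits in the wide tray, at (195,112) in the wrist half. Now the blue one.

play_rows([
  [0, 0, 0, -0.0227, 85],
  [0, 0, 0, -0.0227, 85],
  [0, 0, 0, -0.0226, 85],
  [-0.014, -0.047, 0, 0, 85],
  [-0.014, -0.048, 0, 0, 85],
])

```text
time: 18.92
tool_pos: [0.5743, 0.0215, 0.136]
tcp_rot: [-1.776, -2.587, 0.004]
wrist_force: [0.1, -0.0, -0.3]
width: 0.998
```

play_rows([
  [-0.014, -0.048, 0, 0, 85],
  [-0.014, -0.048, 0, 0, 85],
  [-0.013, -0.047, 0, 0, 85],
  [0, 0, 0, 0, 85],
  [0, 0, 0, 0, 85],
])

```text
time: 19.55
tool_pos: [0.4575, -0.0673, 0.1377]
tcp_rot: [-1.78, -2.587, 0.0]
wrist_force: [0.7, 0.6, -0.8]
width: 0.992
```

```bash
python3 - <<'E'
from h import *
s=read_state();i=camera_info("wrist");im=read_camera("wrist");cv2.imwrite("pics/w10.png",im[:,:,::-1])
hsv=cv2.cvtColor(im,cv2.COLOR_RGB2HSV);print(rect(cv2.inRange(hsv,(95,90,40),(125,255,255)),.032,i,(315,190)))
dark=(hsv[...,2]<75).astype(np.uint8)*255
print(s["tool_pos"]);print(toT(s,[.459,-.068,-.012],21))
E
```

```text
(457.7, -67.3, 73.4, 49.1, 21.2)
[ 0.45754686 -0.0673484   0.13774758]
([array([ -1.3,   1.2, 149.7]), (np.float64(-0.1), np.float64(-0.0002))], np.float64(20.9))
```

View pics/w10.png

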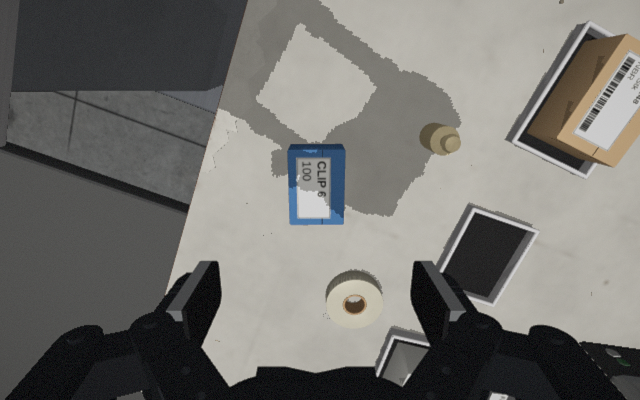

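The blue carton is at (316,186), centred between the fingers and clear of the weight at (440,140) and the tape at (355,300). Descend and grip.

play_rows([
  [-0.001, 0.001, 0.03, 0, 85],
  [0, 0, 0.055, 0, 85],
  [0, 0, 0.04, 0, 85],
  [0, 0, 0.015, 0, 85],
  [0, 0, 0.01, 0, 85],
])

```text
time: 20.23
tool_pos: [0.46, -0.0677, -0.0118]
tcp_rot: [-1.778, -2.59, -0.0]
wrist_force: [0.1, -0.1, 0.7]
width: 0.993
```

play_rows([
  [0, 0, 0, 0, 85],
  [0, 0, 0, 0, 60],
  [0, 0, 0, 0, 40],
  [0, 0, 0, 0, 40],
  [0, 0, 0, 0, 40],
])

```text
time: 20.85
tool_pos: [0.4603, -0.0684, -0.0099]
tcp_rot: [1.779, 2.587, 0.001]
wrist_force: [-1.5, 1.0, 4.7]
width: 0.578
```

```bash
python3 - <<'E'
from h import *
s=read_state();print(s["tool_pos"],s["width"]*85.4,s["wrist_force"])
E
```

```text
[ 0.46029129 -0.06840915 -0.00993826] 49.33302720893022 [-1.49259445  0.95807436  4.69964847]
```

play_rows([
  [0, 0, -0.015, 0, 40],
  [0, 0, -0.04, 0, 40],
  [0, 0, -0.045, 0, 40],
  [0, 0, -0.03, 0.0269, 40],
  [0, 0, 0, 0.027, 40],
])

```text
time: 21.48
tool_pos: [0.4622, -0.0688, 0.1233]
tcp_rot: [2.192, 2.241, 0.007]
wrist_force: [0.0, 0.1, -0.8]
width: 0.57
```

play_rows([
  [-0.005, 0.04, 0, 0, 40],
  [-0.006, 0.05, 0, 0, 40],
  [-0.006, 0.05, 0, 0, 40],
  [-0.004, 0.046, 0, 0, 40],
  [0, 0, 0, 0, 40],
])

```text
time: 22.1
tool_pos: [0.6486, -0.0843, 0.1192]
tcp_rot: [2.189, 2.251, 0.002]
wrist_force: [-0.9, 0.3, -0.2]
width: 0.568
```

play_rows([
  [0, 0, 0, 0, 40],
  [0, 0, 0.02, 0, 40],
  [0, 0, 0.03, 0, 40],
  [0, 0, 0, 0, 40],
  [0, 0, 0, 0, 40],
])

```text
time: 22.72
tool_pos: [0.6451, -0.084, 0.0687]
tcp_rot: [-2.191, -2.252, 0.0]
wrist_force: [-1.6, 0.0, -0.6]
width: 0.573
```

```bash
python3 - <<'E'
from h import *
s=read_state();cv2.imwrite("pics/w11.png",np.hstack([cv2.resize(read_camera("wrist")[:,:,::-1],(400,250)),cv2.resize(read_camera("scene")[:,:,::-1],(400,250))]))
print(s["tool_pos"],s["width"]*85.4,s["wrist_force"]);print(toT(s,[.6467,-.0844,-.006],1.6))
E
```

```text
[ 0.64508553 -0.08397428  0.06874886] 48.97155771595565 [-1.60465765  0.00173759 -0.56425187]
([array([-0.5,  1.6, 74.7]), (np.float64(-0.0), np.float64(-0.0001))], np.float64(1.6))
```

View pics/w11.png

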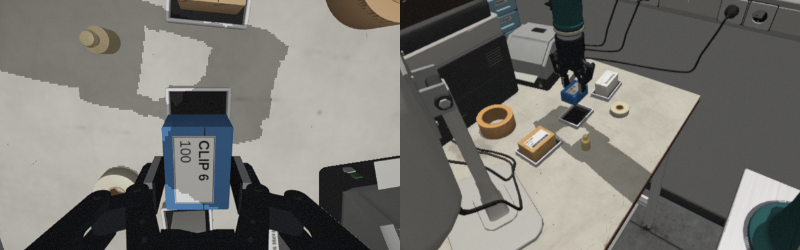

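The blue carton is held level over the small tray. Lower and release.

play_rows([
  [0, 0.002, 0.02, 0, 40],
  [0, 0, 0.03, 0, 40],
  [0, 0, 0.015, 0, 40],
  [0, 0, 0.006, 0, 40],
  [0, 0, 0.004, 0, 40],
])

```text
time: 23.45
tool_pos: [0.6478, -0.084, -0.0059]
tcp_rot: [-2.19, -2.252, 0.0]
wrist_force: [-7.5, 0.2, 15.9]
width: 0.564
```

play_rows([
  [0, 0, 0, 0, 40],
  [0, 0, 0, 0, 40],
  [0, 0, 0, 0, 58],
  [0, 0, 0, 0, 72],
  [0, 0, 0, 0, 72],
])

```text
time: 24.08
tool_pos: [0.6478, -0.0839, -0.0063]
tcp_rot: [2.19, 2.252, 0.0]
wrist_force: [-0.2, -0.3, 0.2]
width: 0.847
```

play_rows([
  [0, 0, -0.01, 0, 72],
  [0, 0, -0.04, 0, 72],
  [0, 0, -0.05, 0, 72],
  [0, -0.05, -0.03, 0, 72],
  [0, -0.06, 0, 0, 72],
])

```text
time: 24.7
tool_pos: [0.5407, -0.0877, 0.1285]
tcp_rot: [2.185, 2.247, 0.007]
wrist_force: [0.2, -0.2, 0.3]
width: 0.843
```

play_rows([
  [0, -0.06, 0, 0, 72],
  [0, -0.04, 0, 0, 72],
  [0, 0, 0, 0, 72],
  [0, 0, 0, 0, 72],
])

```text
time: 25.2
tool_pos: [0.4391, -0.09, 0.1248]
tcp_rot: [2.189, 2.25, 0.002]
wrist_force: [0.2, 0.2, -0.5]
width: 0.848
```

```bash
python3 - <<'E'
from h import *
s=read_state();print(s["tool_pos"],s["time"])
im=read_camera("top");i=camera_info("top");hsv=cv2.cvtColor(im,cv2.COLOR_RGB2HSV)
print("blue",rect(cv2.inRange(hsv,(100,90,40),(125,255,255)),.036,i,(308,151)))
print("brown",rect(cv2.inRange(hsv,(5,60,150),(25,255,255)),.044,i,(228,145)))
print("white",rect(white(hsv,180),.049,i,(390,157)))
cv2.imwrite("pics/t12.png",cv2.resize(im[110:225,180:440,::-1],None,fx=3,fy=3,interpolation=cv2.INTER_CUBIC))
E
```

```text
[ 0.43908548 -0.09003552  0.12475024] 25.2
blue (648.7, -84.6, 66.0, 46.3, 1.7)
brown (656.4, 83.1, 83.8, 59.0, -3.4)
white (642.8, -256.6, 90.0, 42.3, -0.0)
```

View pics/t12.png

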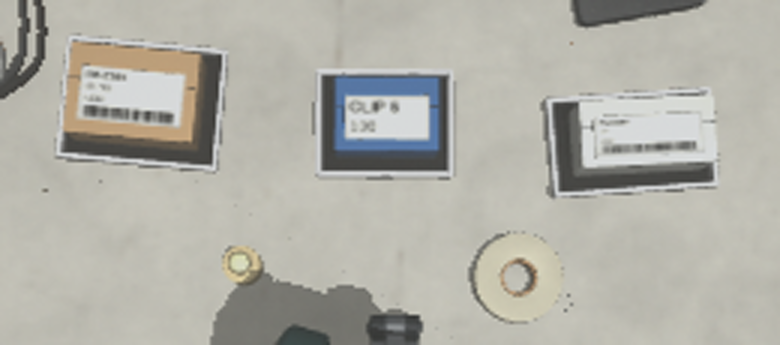

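```bash
python3 -c "from workcell import *;print(finish_job())"
```

```text
the job is handed in; nothing more can be done
None
```

All three cartons are in their own trays: white in tray_long, brown in tray_wide and blue in tray_small. I handed the job in at 25.2 s on the robot's clock, with the arm clear of everything.

**Last top-camera check:**
- **Blue and brown:** both are within about 2 mm of their tray centres and 0.2° of the tray angles.
- **White:** it measured about 4 mm off centre. Its angle read 0.0° against 5.5° for the tray, but the mask probably picked up the bright tray rim. In the picture it lies parallel to the tray walls with a gap around it. I did not measure it again.
- **Upright and flat:** I judged this only by eye; all three look upright and flat.
- **Brass weight and tape:** both are at the same pixels as at the start, so they have not moved.

**What disagreed along the way:** the first grasp of the white carton closed on nothing. The fingers end roughly 30 mm higher than the reported TCP height, as seen in two camera views. I picked and placed at correspondingly lower reported heights after that, and all three grips then held.

The highest wrist force seen was about 25 N, when the brown carton reached the tray floor.

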